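# Find the unlocked bottle-top dispenser by feel and give one two-stop stroke

## Robot

A 7-joint arm with a two-finger parallel gripper is mounted at the origin on a cart in front of the work surface, level with it; the furniture and walls round the work are solid. World frame = base frame: x ahead of the robot, y to its left, z up, the work surface at z = 0. Lengths are in m, angles in rad, forces in N, time in s.
With the tool pointing down it reaches from about 0.425 to 0.95 m from the base axis. Payload 4.7 kg.
Tool frame: the origin (TCP) lies midway between the tips of the shut fingers; the grasp point (between the pads) lies 19 mm behind it; z points along the fingers, y is the line along which they close (so a half turn about z gives the same grasp; the last joint's range is limited). The gripper opens to 85 mm and grips with 20 to 120 N. Pads are 22 mm wide; open, the fingers measure 114 mm over their backs; the gripper's body (76 mm by 85 mm) begins 54 mm behind the grasp point. The pads swing forward as they close: fully open they stand 13 mm farther back than shut.
Start: joints at [-0.029, 0.469, -0.049, 1.532, 0.024, 1.141, -0.082], TCP at [0.675, 0, 0.231] pointing down, gripper open.
Joint ranges: [-2.59, 2.59], [-0.33, 1.99], [-1.39, 1.29], [0.1, 2.45], [-1.04, 4.18], [0.21, 1.99], [-2.66, 2.66]. Speed limits (rad/s): [2.57, 2.57, 3.14, 3.14, 3.14, 3.14, 3.14].

## Interface

Orientations are given as a rotation vector (axis times angle).
In Python, from station import r, camera, ticket gives the robot as it stands. The module is installed in compiled form; this text tells all that it offers.
- The arm moves only by the tool send_rows, never from a script. Its argument "plan" is one flat list of numbers, 7 for each row, row after row: the shift along the world's x, y, z in units of 0.02 m (1.0 is 0.02 m), then the turn, a rotation vector about the world's x, y, z in units of 0.12 rad (1.0 is 0.12 rad), then the opening, from -1 (shut) to 1 (fully open). A call has 1 to 10 rows; each row shifts and turns the commanded pose from where the row before left it; what a row does not reach is not made up. A row lasts 1/12 s, in which the tool goes at most 41.7 mm and 7.16 degrees, less where a joint would pass 70% of its speed; a pose out of reach is approached as far as the arm can. A call with a number of a shift or a turn outside -1 to 1 is refused whole. A call with a gripper value outside its range is refused whole. The fingers move at their own pace and stop on an object; "force" is the grip in N (left out, the last holds). Time passes only in rows, so rows that do not move let the fingers close. It gives the time, the measured TCP pose, the force, the opening and the grip force at its end, in the units of the state.
- r.get_state(): the state, without advancing time (a new reading comes with each control period).
- camera(name): name is "side" or "top" or "wrist"; returns a dict with "img" (480x640x3 uint8, red, green, blue), "z_map" (480x640 float32, m along the optical axis (not along the pixel's ray), 0 where there is no reading), "fovy" (degrees; the focal length in pixels is half the picture's height over the tangent of half this angle, whatever the lens; pixels are square), "cx", "cy" (the principal point, pixels), "eye" and "attitude" of the camera in the world. Camera axes: x right, y down, z forward; pixel columns grow to the right and rows downward; lengths in m; the calibration is good to about 2 mm. A picture is of the moment at which its call begins.
- ticket.finish_job(): hands the job in; it is judged then, once.
The state is a dict: "clock": time; "joint_pos": joint angles; "joint_velocities": joint speeds; "joint_efforts": joint torques, N m; "tool_pos": TCP position; "ee_rot": TCP orientation; "ft_force": force on the tool from outside, world axes, zero at the start; "wrist_torque": the same for the moment, N m; "grip_width": finger opening in m; "finger_force": force on a finger pad.
Only numpy, scipy, OpenCV 4.12 (cv2) and the standard library are available. Lean on these libraries where they do the work, as an engineer would, in place of code of your own. Each camera call takes 0.05 s, during which the arm holds its last target. There are 200 camera calls.

## Task

Two of the three bottle-top dispensers are still locked inside for transport, which cannot be seen: feel gently for the one whose plunger is free, without forcing a locked one. Press the free plunger down to its first stop, wait there for about a second, then push it firmly on through to its final stop and hold it there for half a second. Let it spring all the way up, and leave the bottles and the things between them standing and lying where they are.

Things in the scene. Friction and masses are not known exactly. Their poses are not given: they have to be found in the camera images.
- disp_p: one of three bottle-top dispensers that look alike: plain white round bottle 112 mm wide, loose, about 1 kg, with ribbed grey collar, white barrel 40 mm wide, a thin spout out to 85 mm on its -x side, and a round white plunger head on a steel rod on top. Origin: centre of the underside, z up. 284 mm tall with the plunger up. Two of the three are locked inside; nothing shows which.
- disp_p_top (a point): centre of the flat top of its plunger head, 48 mm wide, 284 mm above the worktop; pressed down, springs back. Locked: gives 1 mm per 2 N; over 15 N breaks the lock. Free: light spring (1 to 5 N) to the first stop, 12 to 20 mm down; it stands there until the push passes 10 N, then moves several mm on against 10 to 14 N to the hard final stop, which takes 20 N and more
- disp_q: one of three bottle-top dispensers that look alike: plain white round bottle 112 mm wide, loose, about 1 kg, with ribbed grey collar, white barrel 40 mm wide, a thin spout out to 85 mm on its -x side, and a round white plunger head on a steel rod on top. Origin: centre of the underside, z up. 284 mm tall with the plunger up. Two of the three are locked inside; nothing shows which.
- disp_q_top (a point): centre of the flat top of its plunger head, 48 mm wide, 284 mm above the worktop; pressed down, springs back. Locked: gives 1 mm per 2 N; over 15 N breaks the lock. Free: light spring (1 to 5 N) to the first stop, 12 to 20 mm down; it stands there until the push passes 10 N, then moves several mm on against 10 to 14 N to the hard final stop, which takes 20 N and more
- disp_r: one of three bottle-top dispensers that look alike: plain white round bottle 112 mm wide, loose, about 1 kg, with ribbed grey collar, white barrel 40 mm wide, a thin spout out to 85 mm on its -x side, and a round white plunger head on a steel rod on top. Origin: centre of the underside, z up. 284 mm tall with the plunger up. Two of the three are locked inside; nothing shows which.
- disp_r_top (a point): centre of the flat top of its plunger head, 48 mm wide, 284 mm above the worktop; pressed down, springs back. Locked: gives 1 mm per 2 N; over 15 N breaks the lock. Free: light spring (1 to 5 N) to the first stop, 12 to 20 mm down; it stands there until the push passes 10 N, then moves several mm on against 10 to 14 N to the hard final stop, which takes 20 N and more
- capped_jar: small white jar with a black cap, 43 mm wide, 85 mm tall, standing loose between two dispensers; origin centre of underside; a bystander
- brush: small brush with a wooden handle, 160 mm long, lying loose between two dispensers; origin centre of underside; a bystander

How it is judged:
By the outcome, as a careful person would: the job done as asked, in the order asked, and still so for the second after the job is handed in, with the robot touching nothing.
It also fails if it takes over 59 s, if anything falls off the work surface, if the arm or the gripper's body presses on something with over 40 N, if the wrist force passes 120 N, or if a joint passes its speed limit or range.

## Working session

There is one attempt and no reset: what is moved stays moved. The work goes in short steps, Python scripts to look and compute and a tool call to move; the robot and the scene stay as the last step left them, time stands still between calls to the robot, and variables do not carry over. Pictures are saved under pics/ and viewed, at most 10 in all, crops included, and the job is handed in when it is done.

Besides the shell and the picture viewer there is one more tool, called after ">>>" as name(argument=value, ...) on one line, values as JSON. send_rows: Moves the arm, as the interface text tells. Shifts and turns lie within -1 to 1; 1 stands for 0.02 m of shift or 0.12 rad of turn. Its arguments: {"type":"object","properties":{"plan":{"type":"array","items":{"type":"number"}},"force":{"type":"number"}},"required":["plan"]}

```bash
mkdir -p pics; python3 - <<'E'
from station import r,camera,ticket
import cv2,numpy as np
s=r.get_state(); print({k:np.round(v,3) for k,v in s.items()})
ims=[]
for n in("top","side"):
    c=camera(n); print(n,c["fovy"],c["cx"],c["cy"],c["eye"],c["attitude"])
    np.savez(f"{n}.npz",**c)
    cv2.imwrite(f"pics/{n}.png",c["img"][:,:,::-1])
E
```

```text
{'clock': np.float64(0.0), 'joint_pos': array([-0.029,  0.469, -0.049,  1.534,  0.024,  1.141, -0.082]), 'joint_velocities': array([-0.002, -0.001, -0.001,  0.001,  0.001, -0.001, -0.002]), 'joint_efforts': array([ 1.0000e-03, -5.1032e+01, -4.6000e-02, -2.3772e+01,  1.1000e-02,
        7.0000e-03,  0.0000e+00]), 'tool_pos': array([0.674, 0.   , 0.23 ]), 'ee_rot': array([-2.220e+00, -2.221e+00,  2.000e-03]), 'ft_force': array([ 0.062,  0.135, -0.037]), 'wrist_torque': array([-0.004,  0.005, -0.031]), 'finger_force': np.float64(0.0), 'grip_width': np.float64(0.085)}
top 46.87442998502352 321.7170583530653 233.53418759123193 [-0.05227278  0.35537007  0.96375241] [-1.43516428  2.28031667 -0.76440307]
side 43.157348145405074 310.40223345051606 229.60107434507555 [-0.4562259  -0.36025991  0.92606939] [-1.90869968  1.18768623 -0.63679869]
```

View pics/top.png

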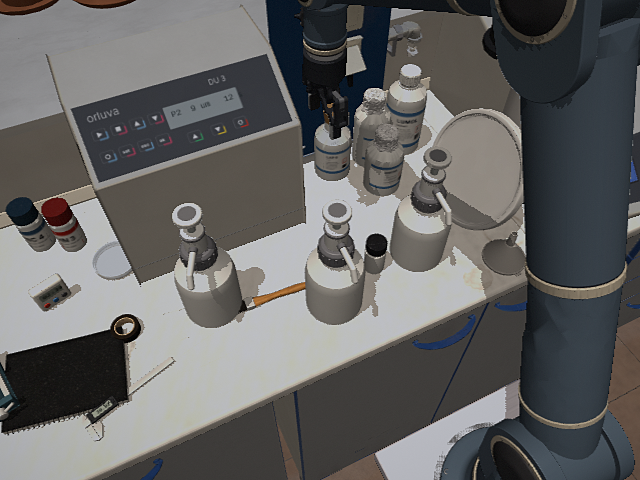

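View pics/side.png

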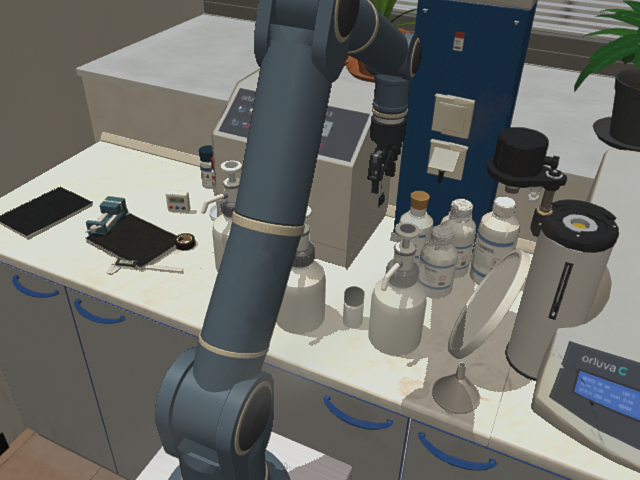

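The top view shows the plunger heads at about (187,214), (337,212) and (437,158). The brush is at (275,295) and the jar at (376,250). Next I'll locate the heads by ray and depth.

```bash
cat >h.py <<'E'
import numpy as np,cv2
from scipy.spatial.transform import Rotation as R
def pts(c):
    f=240/np.tan(np.radians(float(c["fovy"]))/2); v,u=np.mgrid[:480,:640]
    d=np.dstack([(u-c["cx"])/f,(v-c["cy"])/f,np.ones((480,640))])
    return R.from_rotvec(c["attitude"]).apply((d*c["z_map"][...,None]).reshape(-1,3)).reshape(480,640,3)+c["eye"]
E
python3 - <<'E'
from h import *
for n,seeds in(("top",[(187,214),(337,212),(437,158)]),("side",[(405,230),(231,167)])):
    c=np.load(n+".npz"); P=pts(c); print(n,P[300,450] if n=="top" else P[350,440])
    for u,v in seeds:
        m=np.zeros((480,640),bool); m[v-25:v+25,u-25:u+25]=1
        q=m&(P[...,2]>.276)&(P[...,2]<.292)
        p=P[q]; (ctr,rad)=cv2.minEnclosingCircle(p[:,:2].astype(np.float32))
        print(u,v,len(p),np.median(p,0).round(4),np.array(ctr).round(4),round(rad,4), p[:,2].max().round(4),p.min(0).round(3),p.max(0).round(3))
    # tall things: obstacles z>.2
    if n=="top":
        for (u,v) in [(250,60),(375,100),(410,75),(480,150),(440,20)]: print((u,v),P[v,u].round(3))
E
```

```text
top [ 0.34281759 -0.11762082  0.00158807]
187 214 633 [0.5338 0.3102 0.2858] [0.5377 0.3089] 0.0251 0.2894 [0.514 0.286 0.276] [0.562 0.334 0.289]
337 212 617 [0.4385 0.0944 0.2855] [0.4411 0.0929] 0.025 0.2893 [0.418 0.07  0.276] [0.465 0.116 0.289]
437 158 502 [ 0.4724 -0.115   0.2852] [ 0.475  -0.1172] 0.0247 0.2902 [ 0.452 -0.142  0.276] [ 0.499 -0.093  0.29 ]
(250, 60) [0.76  0.108 0.365]
(375, 100) [ 0.748 -0.154  0.191]
(410, 75) [ 0.756 -0.242  0.222]
(480, 150) [ 0.551 -0.295  0.157]
(440, 20) [ 0.946 -0.447  0.189]
side [ 0.47733062 -0.21881785  0.00232806]
405 230 335 [ 0.4677 -0.1201  0.2822] [ 0.4717 -0.1181] 0.0265 0.2856 [ 0.447 -0.143  0.276] [ 0.495 -0.096  0.286]
231 167 234 [0.5315 0.3073 0.2822] [0.5783 0.3298] 0.0745 0.2881 [0.511 0.284 0.276] [0.651 0.361 0.288]
```

```bash
python3 - <<'E'
from h import *
P=pts(np.load("top.npz"))
for y in np.arange(.1,.45,.04):
    q=(abs(P[...,1]-y)<.02)&(P[...,2]>.24)&(P[...,2]<.6)&(P[...,0]>.57)
    p=P[q]
    if len(p): i=p[:,0].argsort()[:1]; print(round(y,2),p[i].round(3),p[:,2].max().round(3))
E
```

```text
0.1 [[0.645 0.083 0.274]] 0.374
0.14 [[0.645 0.122 0.251]] 0.374
0.18 [[0.645 0.198 0.271]] 0.374
0.22 [[0.646 0.228 0.254]] 0.375
0.26 [[0.644 0.245 0.247]] 0.373
0.3 [[0.645 0.319 0.24 ]] 0.374
0.34 [[0.645 0.324 0.243]] 0.374
0.38 [[0.645 0.368 0.256]] 0.375
0.42 [[0.642 0.43  0.247]] 0.378
```

>>> send_rows(plan=[0,0,1,0,0,0,-1,0,0,1,0,0,0,-1,0,0,1,0,0,0,-1,0,0,1,0,0,0,-1,0,0,1,0,0,0,-1], force=60)

```text
clock: 0.52
tool_pos: [0.6747, 0.0, 0.3316]
ee_rot: [-2.221, -2.221, 0.001]
ft_force: [0.1, 0.1, 0.5]
grip_width: 0.0258
finger_force: 0.0
```

>>> send_rows(plan=[-1,-0.59,0,0,0,0,-1,-1,-0.59,0,0,0,0,-1,-1,-0.59,0,0,0,0,-1,-1,-0.59,0,0,0,0,-1,-1,-0.59,0,0,0,0,-1,-1,-0.59,0,0,0,0,-1,-1,-0.59,0,0,0,0,-1,-1,-0.59,0,0,0,0,-1,-1,-0.59,0,0,0,0,-1,-1,-0.59,0,0,0,0,-1])

```text
clock: 1.35
tool_pos: [0.4736, -0.1184, 0.3309]
ee_rot: [-2.221, -2.221, 0.001]
ft_force: [0.1, 0.2, 0.0]
grip_width: -0.0
finger_force: 0.0
```

>>> send_rows(plan=[0,0,0,0,0,0,-1,0,0,0,0,0,0,-1,0,0,0,0,0,0,-1])

```text
clock: 1.6
tool_pos: [0.4753, -0.1175, 0.3313]
ee_rot: [-2.221, -2.222, -0.001]
ft_force: [0.0, 0.5, -0.2]
grip_width: -0.0003
finger_force: 0.0
```

>>> send_rows(plan=[0,0,-0.7,0,0,0,-1,0,0,-0.7,0,0,0,-1,0,0,-0.6,0,0,0,-1,0,0,0,0,0,0,-1,0,0,0,0,0,0,-1])

```text
clock: 2.02
tool_pos: [0.4754, -0.1172, 0.2908]
ee_rot: [-2.219, -2.222, 0.001]
ft_force: [-0.1, 0.2, 0.5]
grip_width: 0.0001
finger_force: 0.0
```

>>> send_rows(plan=[0,0,-0.1,0,0,0,-1,0,0,-0.1,0,0,0,-1,0,0,0,0,0,0,-1])

```text
clock: 2.27
tool_pos: [0.4753, -0.1178, 0.2876]
ee_rot: [2.221, 2.221, 0.001]
ft_force: [0.2, -0.6, 0.8]
grip_width: -0.0002
finger_force: 0.0
```

>>> send_rows(plan=[0,0,-0.1,0,0,0,-1,0,0,0,0,0,0,-1])

```text
clock: 2.43
tool_pos: [0.475, -0.1179, 0.2853]
ee_rot: [2.221, 2.221, 0.0]
ft_force: [0.2, 0.3, 0.4]
grip_width: -0.0
finger_force: 0.0
```

>>> send_rows(plan=[0,0,-0.1,0,0,0,-1,0,0,0,0,0,0,-1])

```text
clock: 2.6
tool_pos: [0.4752, -0.118, 0.2834]
ee_rot: [2.221, 2.221, 0.001]
ft_force: [-0.1, 0.3, 2.4]
grip_width: 0.0
finger_force: 0.8
```

>>> send_rows(plan=[0,0,-0.05,0,0,0,-1,0,0,0,0,0,0,-1])

```text
clock: 2.77
tool_pos: [0.4753, -0.118, 0.2827]
ee_rot: [2.221, 2.221, 0.001]
ft_force: [0.3, -0.5, 3.4]
grip_width: -0.0001
finger_force: 1.5
```

>>> send_rows(plan=[0,0,-0.05,0,0,0,-1,0,0,0,0,0,0,-1])

```text
clock: 2.93
tool_pos: [0.4753, -0.118, 0.2818]
ee_rot: [2.221, 2.221, 0.001]
ft_force: [-1.0, 1.0, 5.2]
grip_width: 0.0
finger_force: 2.4
```

C rises at about 2 N/mm from contact, so it is locked. I'll lift off and go to B.

>>> send_rows(plan=[0,0,0.5,0,0,0,-1,0,0,1,0,0,0,-1,0,0,0.5,0,0,0,-1])

```text
clock: 3.18
tool_pos: [0.4754, -0.118, 0.323]
ee_rot: [2.221, 2.221, 0.001]
ft_force: [0.2, -0.3, 0.3]
grip_width: 0.0
finger_force: 0.0
```

>>> send_rows(plan=[-0.17,1,0,0,0,0,-1,-0.17,1,0,0,0,0,-1,-0.17,1,0,0,0,0,-1,-0.17,1,0,0,0,0,-1,-0.17,1,0,0,0,0,-1,-0.17,1,0,0,0,0,-1,-0.17,1,0,0,0,0,-1,-0.17,1,0,0,0,0,-1,-0.17,1,0,0,0,0,-1,-0.17,1,0,0,0,0,-1])

```text
clock: 4.02
tool_pos: [0.4406, 0.083, 0.3215]
ee_rot: [2.221, 2.221, 0.0]
ft_force: [0.9, 0.6, -0.0]
grip_width: -0.0
finger_force: 0.0
```

>>> send_rows(plan=[0,0.55,0,0,0,0,-1,0,0,0,0,0,0,-1,0,0,0,0,0,0,-1,0,0,0,0,0,0,-1])

```text
clock: 4.35
tool_pos: [0.4413, 0.0916, 0.3213]
ee_rot: [2.223, 2.219, -0.001]
ft_force: [0.5, 0.7, -0.5]
grip_width: -0.0002
finger_force: 0.0
```

Now above B, within 2 mm of its centre. I'll descend and feel.

>>> send_rows(plan=[0,0.06,-0.7,0,0,0,-1,0,0,-0.7,0,0,0,-1,0,0,-0.3,0,0,0,-1,0,0,0,0,0,0,-1,0,0,0,0,0,0,-1])

```text
clock: 4.77
tool_pos: [0.4412, 0.0935, 0.2874]
ee_rot: [-2.223, -2.22, 0.0]
ft_force: [-0.3, 0.2, 0.1]
grip_width: 0.0
finger_force: 0.0
```

>>> send_rows(plan=[0,0,-0.1,0,0,0,-1,0,0,-0.05,0,0,0,-1,0,0,0,0,0,0,-1])

```text
clock: 5.02
tool_pos: [0.4412, 0.0942, 0.2846]
ee_rot: [2.221, 2.221, 0.001]
ft_force: [0.2, -0.6, 0.3]
grip_width: 0.0002
finger_force: 0.0
```

>>> send_rows(plan=[0,0,-0.05,0,0,0,-1,0,0,0,0,0,0,-1])

```text
clock: 5.18
tool_pos: [0.4413, 0.0943, 0.2836]
ee_rot: [2.221, 2.221, 0.001]
ft_force: [0.2, 0.1, 0.2]
grip_width: 0.0001
finger_force: 0.4
```

>>> send_rows(plan=[0,0,-0.05,0,0,0,-1,0,0,0,0,0,0,-1])

```text
clock: 5.35
tool_pos: [0.4412, 0.0943, 0.2825]
ee_rot: [2.221, 2.221, 0.001]
ft_force: [0.6, 0.8, 0.5]
grip_width: -0.0003
finger_force: 0.5
```

>>> send_rows(plan=[0,0,-0.05,0,0,0,-1,0,0,0,0,0,0,-1])

```text
clock: 5.52
tool_pos: [0.4412, 0.0943, 0.2814]
ee_rot: [2.221, 2.221, 0.001]
ft_force: [0.5, -0.1, 1.9]
grip_width: -0.0001
finger_force: 0.7
```

>>> send_rows(plan=[0,0,-0.05,0,0,0,-1,0,0,0,0,0,0,-1])

```text
clock: 5.68
tool_pos: [0.4412, 0.0943, 0.2803]
ee_rot: [2.221, 2.221, 0.001]
ft_force: [1.6, 0.7, 1.7]
grip_width: -0.0001
finger_force: 0.8
```

At 3.7 mm down B gives only about 1.7 N, where a locked one would give 7 N. B is free. I'll go on down to the first stop in small steps.

>>> send_rows(plan=[0,0,-0.1,0,0,0,-1,0,0,-0.1,0,0,0,-1,0,0,-0.1,0,0,0,-1,0,0,0,0,0,0,-1])

```text
clock: 6.02
tool_pos: [0.4412, 0.0943, 0.2741]
ee_rot: [2.221, 2.221, 0.001]
ft_force: [1.3, -0.3, 2.5]
grip_width: -0.0
finger_force: 1.4
```

>>> send_rows(plan=[0,0,-0.05,0,0,0,-1,0,0,0,0,0,0,-1])

```text
clock: 6.18
tool_pos: [0.4412, 0.0943, 0.2734]
ee_rot: [2.221, 2.221, 0.001]
ft_force: [0.1, 0.9, 2.7]
grip_width: -0.0001
finger_force: 1.5
```

>>> send_rows(plan=[0,0,-0.05,0,0,0,-1,0,0,0,0,0,0,-1])

```text
clock: 6.35
tool_pos: [0.4412, 0.0943, 0.2724]
ee_rot: [2.221, 2.221, 0.001]
ft_force: [1.2, -0.2, 3.3]
grip_width: 0.0
finger_force: 1.6
```

>>> send_rows(plan=[0,0,-0.05,0,0,0,-1,0,0,0,0,0,0,-1])

```text
clock: 6.52
tool_pos: [0.4412, 0.0943, 0.2713]
ee_rot: [2.221, 2.221, 0.001]
ft_force: [1.2, 0.8, 3.4]
grip_width: -0.0003
finger_force: 1.7
```

>>> send_rows(plan=[0,0,-0.025,0,0,0,-1,0,0,0,0,0,0,-1])

```text
clock: 6.68
tool_pos: [0.4411, 0.0943, 0.2709]
ee_rot: [2.221, 2.221, 0.001]
ft_force: [0.7, -0.2, 3.5]
grip_width: 0.0001
finger_force: 1.7
```

>>> send_rows(plan=[0,0,-0.025,0,0,0,-1,0,0,0,0,0,0,-1])

```text
clock: 6.85
tool_pos: [0.4412, 0.0943, 0.2703]
ee_rot: [2.221, 2.221, 0.001]
ft_force: [0.9, -0.1, 3.3]
grip_width: 0.0
finger_force: 1.8
```

>>> send_rows(plan=[0,0,-0.025,0,0,0,-1,0,0,0,0,0,0,-1])

```text
clock: 7.02
tool_pos: [0.4411, 0.0943, 0.2698]
ee_rot: [2.221, 2.221, 0.001]
ft_force: [1.3, 0.7, 4.5]
grip_width: -0.0004
finger_force: 1.8
```

>>> send_rows(plan=[0,0,-0.025,0,0,0,-1,0,0,0,0,0,0,-1])

```text
clock: 7.18
tool_pos: [0.4411, 0.0943, 0.2693]
ee_rot: [2.221, 2.221, 0.001]
ft_force: [2.1, 0.1, 3.4]
grip_width: 0.0001
finger_force: 1.9
```

>>> send_rows(plan=[0,0,-0.025,0,0,0,-1,0,0,0,0,0,0,-1])

```text
clock: 7.35
tool_pos: [0.4412, 0.0943, 0.2691]
ee_rot: [2.221, 2.221, 0.001]
ft_force: [1.8, 0.1, 4.4]
grip_width: -0.0003
finger_force: 2.5
```

>>> send_rows(plan=[0,0,-0.025,0,0,0,-1,0,0,0,0,0,0,-1])

```text
clock: 7.52
tool_pos: [0.4413, 0.0943, 0.269]
ee_rot: [2.221, 2.221, 0.001]
ft_force: [-0.2, -0.9, 6.7]
grip_width: 0.0001
finger_force: 3.5
```

>>> send_rows(plan=[0,0,-0.025,0,0,0,-1,0,0,0,0,0,0,-1])

```text
clock: 7.68
tool_pos: [0.4413, 0.0944, 0.2687]
ee_rot: [2.221, 2.221, 0.001]
ft_force: [0.2, -0.9, 8.4]
grip_width: 0.0001
finger_force: 4.3
```

>>> send_rows(plan=[0,0,-0.025,0,0,0,-1,0,0,0,0,0,0,-1])

```text
clock: 7.85
tool_pos: [0.4413, 0.0943, 0.2682]
ee_rot: [2.221, 2.221, 0.001]
ft_force: [-0.2, 0.4, 8.9]
grip_width: 0.0
finger_force: 4.4
```

The first stop is at about 0.269. I'll ease off slightly and wait there.

>>> send_rows(plan=[0,0,0.02,0,0,0,-1,0,0,0,0,0,0,-1,0,0,0,0,0,0,-1,0,0,0,0,0,0,-1,0,0,0,0,0,0,-1,0,0,0,0,0,0,-1,0,0,0,0,0,0,-1,0,0,0,0,0,0,-1,0,0,0,0,0,0,-1,0,0,0,0,0,0,-1])

```text
clock: 8.68
tool_pos: [0.4413, 0.0944, 0.2687]
ee_rot: [2.221, 2.221, 0.001]
ft_force: [0.4, 0.6, 9.0]
grip_width: 0.0004
finger_force: 4.3
```

>>> send_rows(plan=[0,0,-0.1,0,0,0,-1,0,0,-0.1,0,0,0,-1,0,0,-0.05,0,0,0,-1])

```text
clock: 8.93
tool_pos: [0.4414, 0.0944, 0.2638]
ee_rot: [2.221, 2.221, 0.002]
ft_force: [-1.3, -0.7, 10.9]
grip_width: 0.0
finger_force: 5.5
```

>>> send_rows(plan=[0,0,-0.05,0,0,0,-1,0,0,-0.05,0,0,0,-1])

```text
clock: 9.1
tool_pos: [0.4414, 0.0944, 0.2621]
ee_rot: [2.221, 2.221, 0.002]
ft_force: [-1.5, -0.6, 11.6]
grip_width: 0.0001
finger_force: 6.0
```

>>> send_rows(plan=[0,0,-0.05,0,0,0,-1,0,0,-0.05,0,0,0,-1])

```text
clock: 9.27
tool_pos: [0.4417, 0.0945, 0.2607]
ee_rot: [2.221, 2.221, 0.003]
ft_force: [-2.4, -0.8, 20.1]
grip_width: -0.0002
finger_force: 9.9
```

>>> send_rows(plan=[0,0,-0.05,0,0,0,-1,0,0,0,0,0,0,-1])

```text
clock: 9.43
tool_pos: [0.4418, 0.0945, 0.2607]
ee_rot: [2.22, 2.22, 0.003]
ft_force: [-3.4, -0.0, 19.9]
grip_width: -0.0002
finger_force: 10.1
```

>>> send_rows(plan=[0,0,-0.1,0,0,0,-1,0,0,0,0,0,0,-1])

```text
clock: 9.6
tool_pos: [0.4428, 0.0949, 0.2606]
ee_rot: [2.219, 2.219, 0.007]
ft_force: [-7.1, -1.8, 28.7]
grip_width: -0.0002
finger_force: 14.5
```

The final stop is at 0.2607 and takes 29 N. I'll hold there.

>>> send_rows(plan=[-0.03,0,0,0,0,0,-1,0,0,0,0,0,0,-1,0,0,0,0,0,0,-1,0,0,0,0,0,0,-1,0,0,0,0,0,0,-1,0,0,0,0,0,0,-1,0,0,0,0,0,0,-1])

```text
clock: 10.18
tool_pos: [0.4421, 0.0947, 0.2606]
ee_rot: [2.219, 2.219, 0.007]
ft_force: [-5.4, -2.6, 28.6]
grip_width: 0.0004
finger_force: 14.3
```

>>> send_rows(plan=[0,0,0.25,0,0,0,-1,0,0,0.3,0,0,0,-1,0,0,0.3,0,0,0,-1,0,0,0.4,0,0,0,-1,0,0,0.5,0,0,0,-1,0,0,1,0,0,0,-1,0,0,1,0,0,0,-1,0,0,1,0,0,0,-1,0,0,0,0,0,0,-1])

```text
clock: 10.93
tool_pos: [0.4413, 0.0947, 0.3539]
ee_rot: [2.22, 2.22, 0.006]
ft_force: [1.5, -0.3, 0.1]
grip_width: 0.0001
finger_force: 0.0
```

```bash
python3 - <<'E'
from station import r,camera
from h import *
s=r.get_state();print(s["clock"],s["tool_pos"],s["ft_force"])
c=camera("top"); P=pts(c); P0=pts(np.load("top.npz"))
cv2.imwrite("pics/top2.png",c["img"][:,:,::-1])
for u,v in [(187,214),(337,212),(437,158)]:
    for Q in (P0,P):
        q=np.zeros((480,640),bool); q[v-25:v+25,u-25:u+25]=1
        p=Q[q&(Q[...,2]>.27)&(Q[...,2]<.292)]
        print(u,len(p),np.median(p,0).round(4))
E
```

```text
10.9333 [0.4412608  0.09468519 0.35393901] [ 1.5354359  -0.28246873  0.06408775]
187 637 [0.5338 0.3102 0.2858]
187 638 [0.5339 0.3102 0.2858]
337 624 [0.4384 0.0946 0.2855]
337 623 [0.4385 0.0945 0.2854]
437 508 [ 0.4723 -0.1147  0.2852]
437 503 [ 0.4724 -0.1147  0.2853]
```

View pics/top2.png

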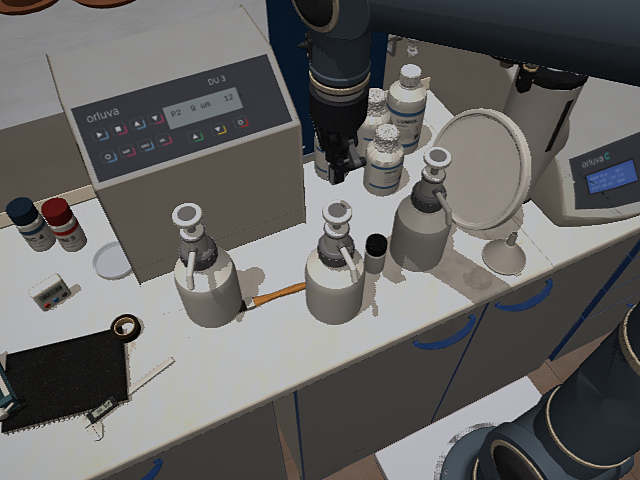

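The picture shows everything where it was. B's plunger at (337,212) is fully up, the jar at (376,250) and the brush at (275,295) have not moved, and the tool is clear.

```bash
python3 -c "
from station import ticket
print(ticket.finish_job())"
```

```text
the job is handed in; nothing more can be done
None
```

The free dispenser was the middle one: I pressed it to its first stop (about 15 mm down, waited just over a second), pushed it on to its final stop (about 29 N, held over half a second) and let it spring fully up. The right one felt locked at about 5 N, the left was never touched, nothing was displaced, and the job is handed in.

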